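# Fill the empty pockets of the jar rack

## Task

The wooden rack on the workbench has three pockets for small white-capped jars, and one of them already holds its jar. Put the two spare jars of the same kind, standing behind the rack, into the two empty pockets, one in each, upright and seated on the pocket floor. Do not take out the jar that is already in the rack, and do not tip any of the three jars over.

Things in the scene. Friction and masses are not known exactly. Their poses are not given: they have to be found in the camera images.
- rack: Pale wooden block fixed to the bench, 68 mm (x) by 190 mm (y), 22 mm high. Three round pockets in a row along its y axis, centred at y = -65, 0 and +65 mm, x = 0; each 42 mm wide (3 mm chamfer at the mouth), 14 mm deep, floor 8 mm above the bench. Origin: centre of its underside, at bench height; z up; x points away from the robot within 0.3 rad. A small brass weight stands left of it.
- jar_a: White screw-cap glass jar, round: body 28 mm across up to 31 mm, cap 26 mm across above, 42 mm high, 0.05 kg. Origin: centre of its underside; z up its axis. A spare: stands on the bench behind the rack (farther from the robot), in a loose row along y with the other spare and a larger black-capped jar (34 mm across, 48 mm high; not wanted); the order varies, centres at least 70 mm apart.
- jar_b: White screw-cap glass jar, round: body 28 mm across up to 31 mm, cap 26 mm across above, 42 mm high, 0.05 kg. Origin: centre of its underside; z up its axis. The other spare, in the same row. Iron rolling mills up to 0.5 m high stand at x = 0.36 to 0.68 m (base frame), left (feet from y = +0.08, frame from +0.12) and right (feet from y = -0.19, frame from -0.24): come in from the robot's side of them or above.
- jar_c: White screw-cap glass jar, round: body 28 mm across up to 31 mm, cap 26 mm across above, 42 mm high, 0.05 kg. Origin: centre of its underside; z up its axis. It already stands in one of the rack's three pockets at the start (which one varies) and belongs there. Behind the spares, from x = 0.64 m (base frame), stands a furnace on a 0.13 m high control box (its knob from 0.62).
Not all that is in view belongs to the job. Leave any purple or turquoise look-alike of the jar_b alone.

How it is judged:
At the end, for the whole second after the job is handed in: Each of the three pockets holds one of the three small jars: its foot within 13 mm of the pocket's centre along the rack's x and y, less than 13 mm above the rack's underside (the pocket floor is at 8 mm), upright within 0.17 rad; all three at rest (((x of jar_a in the frame of rack between -0.013 and 0.013 m and y of jar_a in the frame of rack between -0.078 and -0.052 m and z of jar_a in the frame of rack below 0.013 m and angle between jar_a's own z axis and vertical below 0.17 rad) or (x of jar_b in the frame of rack between -0.013 and 0.013 m and y of jar_b in the frame of rack between -0.078 and -0.052 m and z of jar_b in the frame of rack below 0.013 m and angle between jar_b's own z axis and vertical below 0.17 rad) or (x of jar_c in the frame of rack between -0.013 and 0.013 m and y of jar_c in the frame of rack between -0.078 and -0.052 m and z of jar_c in the frame of rack below 0.013 m and angle between jar_c's own z axis and vertical below 0.17 rad)) and ((x of jar_a in the frame of rack between -0.013 and 0.013 m and y of jar_a in the frame of rack between -0.013 and 0.013 m and z of jar_a in the frame of rack below 0.013 m and angle between jar_a's own z axis and vertical below 0.17 rad) or (x of jar_b in the frame of rack between -0.013 and 0.013 m and y of jar_b in the frame of rack between -0.013 and 0.013 m and z of jar_b in the frame of rack below 0.013 m and angle between jar_b's own z axis and vertical below 0.17 rad) or (x of jar_c in the frame of rack between -0.013 and 0.013 m and y of jar_c in the frame of rack between -0.013 and 0.013 m and z of jar_c in the frame of rack below 0.013 m and angle between jar_c's own z axis and vertical below 0.17 rad)) and ((x of jar_a in the frame of rack between -0.013 and 0.013 m and y of jar_a in the frame of rack between 0.052 and 0.078 m and z of jar_a in the frame of rack below 0.013 m and angle between jar_a's own z axis and vertical below 0.17 rad) or (x of jar_b in the frame of rack between -0.013 and 0.013 m and y of jar_b in the frame of rack between 0.052 and 0.078 m and z of jar_b in the frame of rack below 0.013 m and angle between jar_b's own z axis and vertical below 0.17 rad) or (x of jar_c in the frame of rack between -0.013 and 0.013 m and y of jar_c in the frame of rack between 0.052 and 0.078 m and z of jar_c in the frame of rack below 0.013 m and angle between jar_c's own z axis and vertical below 0.17 rad)) and linear speed of each of jar_a, jar_b, jar_c below 0.02 m/s); the robot touches nothing.
It fails at once if the jar already in the rack is taken out or moved more than 20 mm (distance of jar_c from where it was at the start of the episode above 0.02 m).
It fails at once if a small jar is tipped over (tilted more than 0.8 rad) (angle between any of jar_a, jar_b, jar_c's own z axis and vertical above 0.8 rad).
It also fails if it takes over 64 s, if anything falls off the work surface, if the arm or the gripper's body presses on something with over 40 N, if the wrist force passes 120 N, or if a joint passes its speed limit or range.

## Robot

A 7-joint arm with a two-finger parallel gripper is mounted at the origin on a cart in front of the work surface, level with it; the furniture and walls round the work are solid. World frame = base frame: x ahead of the robot, y to its left, z up, the work surface at z = 0. Lengths are in m, angles in rad, forces in N, time in s.
With the tool pointing down it reaches from about 0.425 to 0.875 m from the base axis. Payload 9.9 kg.
Tool frame: the origin (TCP) lies at the very end of the fingers, on their centre line; the grasp point (between the pads) lies 19 mm behind it (hold_point_z is the z of the grasp point in the tool frame, in m); z points along the fingers, y is the line along which they close (so a half turn about z gives the same grasp; the last joint's range is limited). The gripper opens to 85 mm and grips with 20 to 120 N. Pads are 22 mm wide; open, the fingers measure 114 mm over their backs; the gripper's body (76 mm by 85 mm) begins 54 mm behind the grasp point. The pads swing forward as they close: fully open they stand 13 mm farther back than shut.
Start: joints at [1.051, 0.576, 0.025, 1.437, -0.015, 1.129, -0.057], TCP at [0.285, -0.612, 0.231] pointing down, gripper open.
Joint ranges: [-2.76, 2.76], [-0.34, 2.15], [-1.52, 1.57], [0.19, 2.46], [-1.09, 4.23], [0.17, 1.99], [-2.82, 2.82]. Speed limits (rad/s): [2.22, 2.22, 3.01, 3.01, 3.14, 3.14, 3.14].

## Interface

Orientations are given as a 3x3 rotation matrix whose columns are the frame's x, y, z axes.
In Python, from cell import observe, capture, camera_params, job_done, hold_point_z gives the robot as it stands.
- The arm moves only by the tool move_arm, never from a script. Its argument "increments" is a list of rows, each a list of 4 numbers: the shift along the tool's x, y, z normalised to -1 to 1, where 1 is 0.15 m, then the turn about the tool's z normalised to -1 to 1, where 1 is 90 degrees. In form: [[x, y, z, twist], ...]. A call has 1 to 5 rows; each row is the pose to reach, as a shift and turn from the pose commanded when the call began, along the tool's axes at that moment; what a row does not reach only later rows make up. A row lasts 1/10 s, in which the tool goes at most 50 mm and 8.59 degrees, less where a joint would pass 70% of its speed; a pose out of reach is approached as far as the arm can. A call with a number of a shift or a turn outside -1 to 1 is refused whole. A call with a gripper value outside its range is refused whole. "gripper" is the closure, from -1 (fully open) to 1 (shut), so that 0 is half open, set as the call begins (left out, the last holds). The fingers move at their own pace and stop on an object; the grip force is fixed at half the most. Time passes only in rows, so rows that repeat a pose let the fingers close. It gives the time, the measured TCP pose, the force, the opening and the grip force at its end, in the units of the state.
- observe(): the state, without advancing time (a new reading comes with each control period).
- capture(name): name is "scene" or "side" or "wrist"; returns (picture, depth): 480x640x3 uint8, red, green, blue; 480x640 float32, m along the optical axis (not along the pixel's ray), 0 where there is no reading.
- camera_params(name): a dict with "mtx" (3x3 intrinsics, pixels), "k1" (the pictures are not rectified: a ray, as slopes to the right and down, at radius r is drawn at 1 + k1 r^2 times it, then the intrinsics apply), "eye" and "rotation" of the camera in the world. Camera axes: x right, y up, looking along -z (the intrinsics and any distortion apply to the point x, -y, -z); pixel columns grow to the right and rows downward; lengths in m; the calibration is good to about 2 mm. A picture is of the moment at which its call begins: read the wrist's pose just before it. camera_params takes no time and is no camera call; for the wrist camera it gives the pose at the moment of the call.
- job_done(): hands the job in; it is judged then, once.
The state is a dict: "clock": time; "joints": joint angles; "joint_velocities": joint speeds; "tau": joint torques, N m; "tool_pos": TCP position; "orientation": TCP orientation; "wrist_force": force on the tool from outside, world axes, zero at the start; "ft_torque": the same for the moment, N m; "grip_width": finger opening in m; "grasp_force": force on a finger pad.
Only numpy, scipy, OpenCV 4.12 (cv2) and the standard library are available. Lean on these libraries where they do the work, as an engineer would, in place of code of your own. Each camera call takes 0.05 s, during which the arm holds its last target. There are 200 camera calls.

## Working session

There is one attempt and no reset: what is moved stays moved. The work goes in short steps, Python scripts to look and compute and a tool call to move; the robot and the scene stay as the last step left them, time stands still between calls to the robot, and variables do not carry over. Pictures are saved under pics/ and viewed, at most 10 in all, crops included, and the job is handed in when it is done.

Besides the shell and the picture viewer there is one more tool, called after "Call:" by a JSON object that holds its "fn" and its "kwargs". move_arm: Moves the arm, as the interface text tells. Its arguments: {"type":"object","properties":{"increments":{"type":"array"},"gripper":{"type":"number"}},"required":["increments"]}

```bash
ls; mkdir -p pics; cat > h.py <<'E'
import numpy as np, cv2
from cell import *
def world(name,cam,img_d,u,v):
    K=cam["mtx"];p=np.array([[[u,v]]],float)
    K=np.array(K); k=cam["k1"]
    q=cv2.undistortPoints(p,K,np.array([k,0,0,0,0.]))[0,0]
    return np.array(cam["rotation"])@np.array([q[0],-q[1],-1.]),np.array(cam["eye"])
def onplane(cam,u,v,z):
    r,e=world(None,cam,None,u,v); return e+r*(z-e[2])/r[2]
def cloud(cam,d):
    v,u=np.indices(d.shape); p=np.stack([u,v],-1).reshape(-1,1,2).astype(float)
    q=cv2.undistortPoints(p,np.array(cam["mtx"]),np.array([cam["k1"],0,0,0,0.]))[:,0]
    r=np.c_[q[:,0],-q[:,1],-np.ones(len(q))]*d.reshape(-1,1)
    return (r@np.array(cam["rotation"]).T+np.array(cam["eye"])).reshape(*d.shape,3)
E
python3 - <<'E'
from h import *
s=observe();print(s, hold_point_z)
a=[]
for n in("scene","side"):
    c=camera_params(n);im,d=capture(n);cv2.imwrite(f"pics/{n}0.png",im[:,:,::-1]);np.savez(f"{n}0.npz",im=im,d=d);print(n,c)
E
```

```text
pics
{'clock': 0.0, 'joints': array([ 1.0512214 ,  0.57652204,  0.02484231,  1.43792053, -0.0150274 ,
        1.12897969, -0.05651087]), 'joint_velocities': array([ 0.00041755, -0.00115093, -0.00110396, -0.00021407,  0.00036341,
        0.00079074,  0.00096643]), 'tau': array([-1.08616969e-03, -7.65769958e+01,  2.24969834e+00, -2.85983473e+01,
        1.50920899e-02,  1.28119782e-02,  5.07149480e-05]), 'tool_pos': array([ 0.28474912, -0.61149929,  0.23044495]), 'orientation': array([[ 9.06537772e-01,  4.22124042e-01, -7.48550350e-04],
       [ 4.22124701e-01, -9.06536590e-01,  1.46522394e-03],
       [-6.00820281e-05, -1.64426244e-03, -9.99998646e-01]]), 'wrist_force': array([ 0.35351591, -0.14528865, -0.33036068]), 'ft_torque': array([-0.00172255, -0.03126336,  0.01993364]), 'grasp_force': 0.0, 'grip_width': 0.08557763833414118} -0.0187
scene {'mtx': array([[483.61792517,   0.        , 323.4378815 ],
       [  0.        , 483.61792517, 244.0305338 ],
       [  0.        ,   0.        ,   1.        ]]), 'k1': -0.08039114499162557, 'eye': array([0.06506382, 0.47632552, 0.40136686]), 'rotation': array([[-0.79918681,  0.22365019, -0.55792565],
       [-0.60049532, -0.33809524,  0.72463576],
       [-0.02656708,  0.91415108,  0.40450215]])}
side {'mtx': array([[577.17198012,   0.        , 317.20039037],
       [  0.        , 577.17198012, 232.78598246],
       [  0.        ,   0.        ,   1.        ]]), 'k1': 0.007978075036496814, 'eye': array([ 0.41175412, -0.8492244 ,  0.64656412]), 'rotation': array([[ 9.74595533e-01,  1.47510192e-01, -1.68535723e-01],
       [-2.23970283e-01,  6.44985925e-01, -7.30637030e-01],
       [ 9.26760826e-04,  7.49822579e-01,  6.61638301e-01]])}
```

View pics/scene0.png

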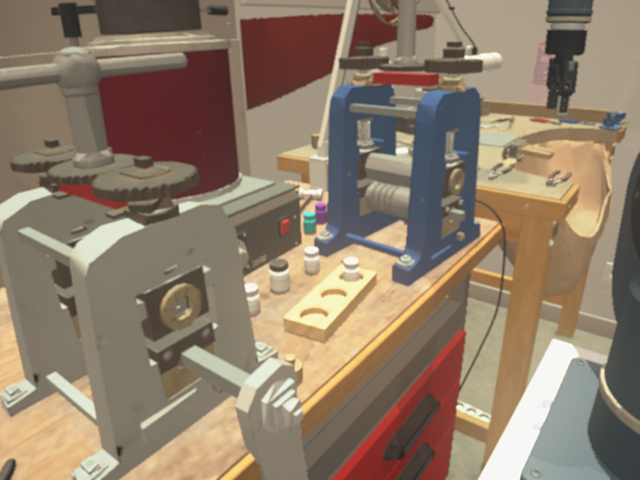

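View pics/side0.png

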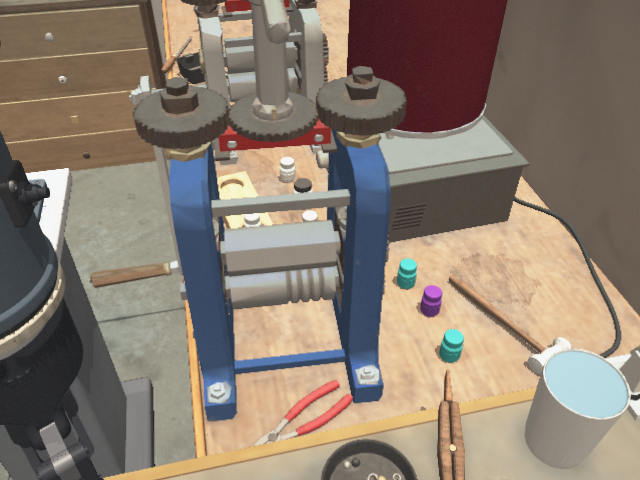

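The scene view shows the rack around (330,302). jar_c is in its right (−y) pocket at (351,268), the spares are at (312,260) and (252,298), and the black-capped jar is between them at (280,275). The side view shows the spares at (287,170) and (310,218).

```bash
python3 - <<'E'
from h import *
f=np.load("scene0.npz");c=camera_params("scene");P=cloud(c,f["d"]);im=f["im"]
def show(l,u,v,r=2):
    print(l,np.median(P[v-r:v+r+1,u-r:u+r+1].reshape(-1,3),0).round(4))
for l,u,v in[("A",312,251),("B",252,287),("blk",280,264),("c",351,261),("brass",291,358)]:
    show(l,u,v); print(onplane(c,u,v,.042).round(4))
# rack top: points z in .018...026
z=P[...,2];x=P[...,0];y=P[...,1]
hsv=cv2.cvtColor(im,cv2.COLOR_RGB2HSV)
m=(abs(z-.022)<.004)&(x>.3)&(x<.66)&(abs(y)<.2)
m=cv2.morphologyEx(m.astype(np.uint8),cv2.MORPH_OPEN,np.ones((3,3)))
n,L,S,C=cv2.connectedComponentsWithStats(m)
i=1+S[1:,4].argmax();print(S[i])
p=P[L==i][:,:2].astype(np.float32);print(len(p),p.min(0),p.max(0))
print(cv2.minAreaRect(p), np.median(P[L==i][:,2]))
w=(hsv[...,1]<60)&(hsv[...,2]>150)&(z>.038)&(z<.048)&(x>.35)&(x<.64)&(abs(y)<.2)
n,L,S,C=cv2.connectedComponentsWithStats(w.astype(np.uint8))
for k in range(1,n):
    if S[k,4]>8: q=P[L==k];print(S[k],q.mean(0).round(4),q.min(0).round(4),q.max(0).round(4))
big=cv2.resize(im[220:380,200:420],None,fx=3.5,fy=3.5,interpolation=cv2.INTER_CUBIC);cv2.imwrite("pics/crop0.png",big[:,:,::-1])
E
```

```text
A [ 0.5581 -0.1307  0.0428]
[ 0.5593 -0.1316  0.042 ]
B [0.5503 0.0273 0.0441]
[0.5544 0.0248 0.042 ]
blk [ 0.5618 -0.0494  0.0486]
[ 0.572  -0.0602  0.042 ]
c [ 0.4682 -0.1203  0.0508]
[ 0.4789 -0.1364  0.042 ]
brass [0.3955 0.1191 0.0351]
[0.3894 0.1257 0.042 ]
[ 283  266   94   65 2124]
2124 [ 0.4108369  -0.15860215] [0.50798583 0.0415543 ]
((0.4597967863082886, -0.0579170286655426), (0.07012120634317398, 0.19319768249988556), 9.241863250732422) 0.023084084896992263
[317 235  11   5  20] [ 0.5865 -0.197   0.0394] [ 0.5759 -0.1997  0.0381] [ 0.5992 -0.1927  0.0434]
[305 247  14   8  89] [ 0.5612 -0.1315  0.042 ] [ 0.5509 -0.1456  0.0383] [ 0.5746 -0.1208  0.0443]
[397 256  18  10 114] [ 0.4024 -0.1874  0.0421] [ 0.3894 -0.1996  0.0381] [ 0.4153 -0.1774  0.0478]
[344 265  15   7  62] [ 0.4642 -0.1135  0.0428] [ 0.457  -0.1262  0.038 ] [ 0.4773 -0.1087  0.0478]
[245 283  13  11 113] [0.5522 0.0296 0.0433] [0.5426 0.0179 0.0385] [0.5677 0.0414 0.0457]
```

View pics/crop0.png

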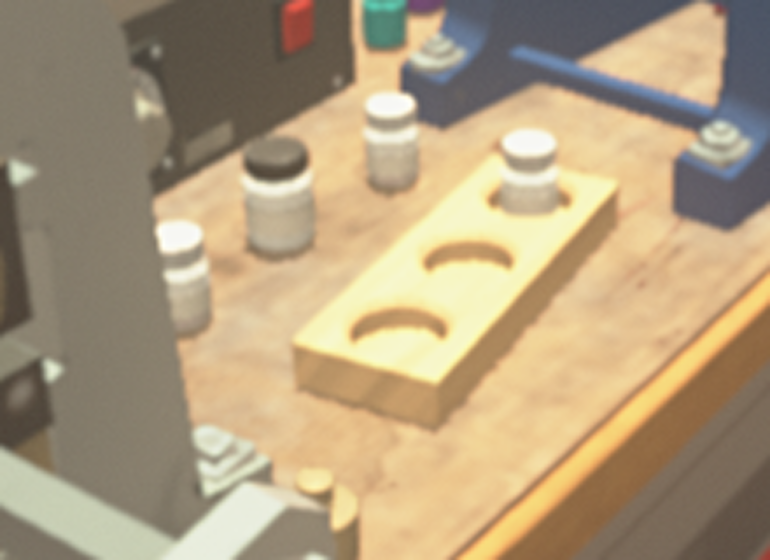

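The rack is at about (0.460, −0.058) with a yaw of 9°. The empty pockets are at (0.460, −0.058) and (0.450, 0.006). The spares are at (0.559, −0.131) and (0.551, 0.027). I'll go up and over the right mill.

Call:
{"fn": "move_arm", "kwargs": {"increments": [[0, -0.2, -0.33, 0], [0, -0.4, -0.66, 0], [0, -0.6, -1, 0], [0, -0.6, -1, 0]], "gripper": -1}}

```text
clock: 0.5
tool_pos: [0.2464, -0.5295, 0.3852]
orientation: [[0.907, 0.422, 0.002], [0.422, -0.907, -0.003], [0.0, 0.004, -1.0]]
wrist_force: [-0.0, -1.4, 0.4]
grip_width: 0.0852
grasp_force: 0.0
```

Call:
{"fn": "move_arm", "kwargs": {"increments": [[0, 0, -0.33, 0], [0, 0, -0.66, 0], [0, 0, -1, 0], [0, 0, -1, 0]]}}

```text
clock: 0.9
tool_pos: [0.2472, -0.5311, 0.5379]
orientation: [[0.907, 0.422, 0.005], [0.422, -0.907, -0.009], [0.001, 0.01, -1.0]]
wrist_force: [0.5, -0.9, 0.4]
grip_width: 0.0852
grasp_force: 0.0
```

Call:
{"fn": "move_arm", "kwargs": {"increments": [[0.28, -0.23, -0.2, 0], [0.57, -0.46, -0.2, 0], [0.85, -0.69, -0.2, 0], [0.85, -0.69, -0.2, 0], [0.85, -0.69, -0.2, 0]]}}

```text
clock: 1.4
tool_pos: [0.3206, -0.3796, 0.5617]
orientation: [[0.904, 0.427, 0.001], [0.427, -0.904, 0.0], [0.001, 0.0, -1.0]]
wrist_force: [0.3, -0.3, 0.2]
grip_width: 0.0856
grasp_force: 0.0
```

Call:
{"fn": "move_arm", "kwargs": {"increments": [[0.28, -0.23, 0, 0], [0.57, -0.46, 0, 0], [0.85, -0.69, 0, 0], [0.85, -0.69, 0, 0], [0.85, -0.69, 0, 0]]}}

```text
clock: 1.9
tool_pos: [0.3916, -0.2335, 0.5609]
orientation: [[0.905, 0.426, -0.0], [0.426, -0.905, 0.001], [-0.0, -0.001, -1.0]]
wrist_force: [-0.4, -0.5, 0.2]
grip_width: 0.0854
grasp_force: 0.0
```

Call:
{"fn": "move_arm", "kwargs": {"increments": [[0.28, -0.23, 0, 0], [0.57, -0.46, 0, 0], [0.85, -0.69, 0, 0], [0.85, -0.69, 0, 0], [0.85, -0.69, 0, 0]]}}

```text
clock: 2.4
tool_pos: [0.4635, -0.0869, 0.5604]
orientation: [[0.906, 0.424, -0.002], [0.424, -0.906, 0.001], [-0.001, -0.001, -1.0]]
wrist_force: [-0.4, -0.8, 1.1]
grip_width: 0.0853
grasp_force: 0.0
```

Call:
{"fn": "move_arm", "kwargs": {"increments": [[0, 0, 0, -0.09], [0, 0, 0, -0.18], [0, 0, 0, -0.27], [0, 0, 0, -0.36], [0, 0, 0, -0.42]]}}

```text
clock: 2.9
tool_pos: [0.4622, -0.0904, 0.561]
orientation: [[0.456, 0.89, -0.001], [0.89, -0.456, -0.001], [-0.001, -0.0, -1.0]]
wrist_force: [0.0, -0.2, 0.7]
grip_width: 0.0854
grasp_force: 0.0
```

Call:
{"fn": "move_arm", "kwargs": {"increments": [[0, 0, 0, -0.09], [0, 0, 0, -0.18], [0, 0, 0, -0.27], [0, 0, 0, -0.36], [0, 0, 0, -0.4]]}}

```text
clock: 3.4
tool_pos: [0.4622, -0.0905, 0.5609]
orientation: [[-0.154, 0.988, -0.001], [0.988, 0.154, -0.001], [-0.001, -0.001, -1.0]]
wrist_force: [0.1, -0.2, 0.4]
grip_width: 0.0856
grasp_force: 0.0
```

Call:
{"fn": "move_arm", "kwargs": {"increments": [[0, 0, 0.33, 0], [0, 0, 0.66, 0], [0, 0, 1, 0], [0, 0, 1, 0]], "gripper": -0.2}}

```text
clock: 3.8
tool_pos: [0.4578, -0.0902, 0.4049]
orientation: [[-0.149, 0.989, -0.014], [0.989, 0.149, 0.001], [0.003, -0.013, -1.0]]
wrist_force: [0.1, 0.3, 0.7]
grip_width: 0.0514
grasp_force: 0.0
```

Call:
{"fn": "move_arm", "kwargs": {"increments": [[0, 0, 0.33, 0], [0, 0, 0.66, 0], [0, 0, 0.9, 0], [0, 0, 0.9, 0]]}}

```text
clock: 4.2
tool_pos: [0.4621, -0.0892, 0.275]
orientation: [[-0.15, 0.989, -0.004], [0.989, 0.15, 0.0], [0.001, -0.004, -1.0]]
wrist_force: [-0.0, -0.2, 0.1]
grip_width: 0.0516
grasp_force: 0.0
```

```bash
python3 - <<'E'
from h import *
s=observe();c=camera_params("wrist");im,d=capture("wrist");print(s["tool_pos"],s["grip_width"],c)
cv2.imwrite("pics/w1.png",im[:,:,::-1]);np.savez("w1.npz",im=im,d=d,R=c["rotation"],e=c["eye"])
E
```

```text
[ 0.46206314 -0.08923315  0.27499754] 0.05155980662653626 {'mtx': array([[351.94730952,   0.        , 313.24597791],
       [  0.        , 351.94730952, 245.44074763],
       [  0.        ,   0.        ,   1.        ]]), 'k1': -0.025669356322700843, 'eye': array([ 0.45160149, -0.02363735,  0.41734131]), 'rotation': array([[ 0.98873952, -0.14526777, -0.03593648],
       [ 0.14960307,  0.95372395,  0.26082476],
       [-0.00361595, -0.26326396,  0.96471706]])}
```

View pics/w1.png

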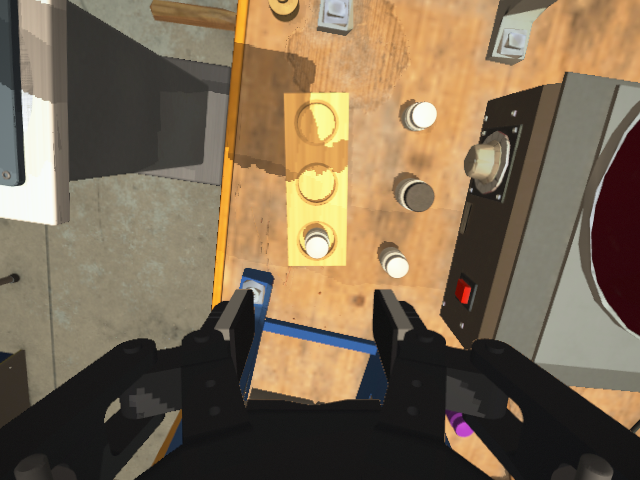

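The wrist view shows the pockets at (316,123), (316,183) and jar_c at (317,243). The spare caps are at (424,115) and (397,266), and the black cap is at (418,197).

```bash
cat >> h.py <<'E'
def white(im,P,zlo,zhi,amin=40):
    "white cap tops: (pixel, point by min-enclosing circle onto cap top)"
    hsv=cv2.cvtColor(im,cv2.COLOR_RGB2HSV);z=P[...,2]
    m=(hsv[...,1]<70)&(hsv[...,2]>140)&(z>zlo)&(z<zhi)&(P[...,0]>.38)&(P[...,0]<.62)&(abs(P[...,1]+.05)<.14)
    n,L,S,C=cv2.connectedComponentsWithStats(m.astype(np.uint8))
    for k in range(1,n):
        if S[k,4]>amin:
            q=P[L==k][:,:2].astype(np.float32);(a,b),r=cv2.minEnclosingCircle(q);print("cap",C[k].round(),"centre",round(a,4),round(b,4),"r",round(r,4),"z",np.median(P[L==k][:,2]).round(4))
E
python3 - <<'E'
from h import *
f=np.load("w1.npz");c=dict(camera_params("wrist"),rotation=f["R"],eye=f["e"]);P=cloud(c,f["d"]);im=f["im"]
white(im,P,.036,.056)
z=P[...,2];m=(abs(z-.022)<.005)&(P[...,0]>.40)&(P[...,0]<.53)&(P[...,1]>-.17)&(P[...,1]<.07)
m=cv2.morphologyEx(m.astype(np.uint8),cv2.MORPH_OPEN,np.ones((3,3)))
p=P[m>0][:,:2].astype(np.float32);print(cv2.minAreaRect(p),np.median(z[m>0]))
for u,v in[(316,123),(316,183)]: print(onplane(c,u,v,.022).round(4))
# pocket floors
m=(abs(z-.008)<.004)&(P[...,0]>.42)&(P[...,0]<.50)&(P[...,1]>-.15)&(P[...,1]<.04)
n,L,S,C=cv2.connectedComponentsWithStats(m.astype(np.uint8))
for k in range(1,n):
    if S[k,4]>60:(a,b),r=cv2.minEnclosingCircle(P[L==k][:,:2].astype(np.float32));print("floor",C[k],a,b,r)
E
```

```text
cap [424. 115.] centre 0.5549 0.0265 r 0.013 z 0.0422
cap [317. 246.] centre 0.469 -0.1234 r 0.0135 z 0.0502
cap [397. 267.] centre 0.5624 -0.1359 r 0.0128 z 0.0423
cap [254. 286.] centre 0.4044 -0.1877 r 0.0131 z 0.0384
((0.45904165506362915, -0.060235023498535156), (0.06823694705963135, 0.19022215902805328), 8.971091270446777) 0.021594261787996033
[0.449  0.0037 0.022 ]
[ 0.4586 -0.0589  0.022 ]
floor [315.87710438 122.94276094] 0.4487963914871216 0.004789464641362429 0.021190069615840912
floor [316.20923657 183.09519321] 0.45908862352371216 -0.06036338955163956 0.021012865006923676
floor [316.4893617  234.09726444] 0.46927058696746826 -0.12462879717350006 0.02101481705904007
```

Call:
{"fn": "move_arm", "kwargs": {"increments": [[-0.2, 0.3, 0, 0], [-0.408, 0.615, 0.3, 0], [-0.408, 0.615, 0.6, 0], [-0.408, 0.615, 0.9, 0], [-0.408, 0.615, 0.9, 0]]}}

```text
clock: 4.75
tool_pos: [0.5632, -0.1354, 0.1394]
orientation: [[-0.151, 0.989, -0.004], [0.989, 0.151, 0.0], [0.001, -0.004, -1.0]]
wrist_force: [-0.4, -0.4, -0.4]
grip_width: 0.0514
grasp_force: 0.0
```

Call:
{"fn": "move_arm", "kwargs": {"increments": [[0, -0.005, 0.3, 0], [0, -0.005, 0.55, 0], [0, -0.005, 0.72, 0], [0, -0.005, 0.79, 0], [0, -0.005, 0.79, 0]]}}

```text
clock: 5.25
tool_pos: [0.5642, -0.1338, 0.0245]
orientation: [[-0.153, 0.988, 0.002], [0.988, 0.153, -0.001], [-0.001, 0.002, -1.0]]
wrist_force: [1.0, 0.0, -0.6]
grip_width: 0.0509
grasp_force: 0.0
```

Call:
{"fn": "move_arm", "kwargs": {"increments": [[0, 0, 0, 0], [0, 0, 0, 0], [0, 0, 0, 0], [0, 0, 0, 0], [0, 0, 0, 0]], "gripper": 1}}

```text
clock: 5.75
tool_pos: [0.5642, -0.1341, 0.0254]
orientation: [[-0.152, 0.988, 0.004], [0.988, 0.152, -0.001], [-0.002, 0.004, -1.0]]
wrist_force: [-0.6, 0.4, 8.4]
grip_width: 0.0234
grasp_force: 58.4
```

Call:
{"fn": "move_arm", "kwargs": {"increments": [[0, 0, -0.1, 0], [0, 0, -0.3, 0], [0, 0, -0.5, 0], [0, 0, -0.5, 0]]}}

```text
clock: 6.15
tool_pos: [0.565, -0.1352, 0.1029]
orientation: [[-0.151, 0.989, 0.008], [0.989, 0.151, -0.002], [-0.003, 0.007, -1.0]]
wrist_force: [0.1, -0.6, -0.9]
grip_width: 0.0234
grasp_force: 59.0
```

```bash
python3 - <<'E'
from h import *
c=camera_params("wrist");im,d=capture("wrist");P=cloud(c,d)
print(observe()["tool_pos"]);white(im,P,.036,.16)
cv2.imwrite("pics/w2.png",im[:,:,::-1])
E
```

```text
[ 0.56398709 -0.13508225  0.10088314]
cap [467.  29.] centre 0.614 -0.0085 r 0.0126 z 0.0751
cap [171. 212.] centre 0.4707 -0.1228 r 0.0133 z 0.0371
cap [151. 224.] centre 0.469 -0.1241 r 0.0129 z 0.0501
cap [313. 286.] centre 0.5632 -0.1312 r 0.0119 z 0.1043
cap [ 54. 299.] centre 0.4044 -0.1851 r 0.0133 z 0.0382
cap [313. 325.] centre 0.5642 -0.1369 r 0.0131 z 0.1195
cap [270. 328.] centre 0.548 -0.1283 r 0.0023 z 0.14
cap [356. 328.] centre 0.5763 -0.124 r 0.0024 z 0.1403
```

View pics/w2.png

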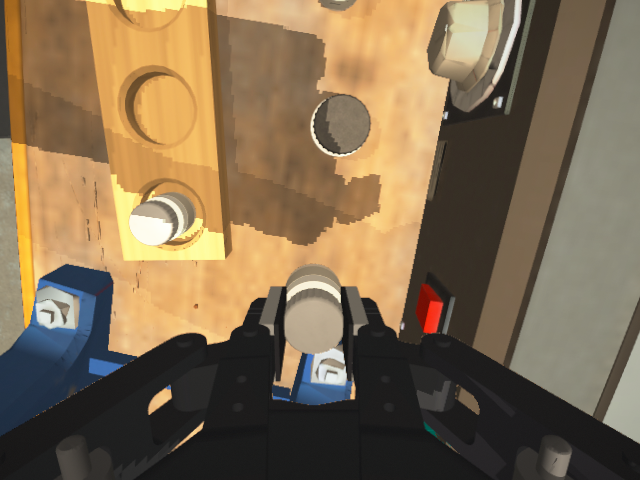

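The jar is held upright with its cap at (315,320), and its foot is about 23 mm below the TCP. Next I'll carry it over the middle pocket.

Call:
{"fn": "move_arm", "kwargs": {"increments": [[0.2, -0.2, 0, 0], [0.4, -0.4, 0, 0], [0.611, -0.616, 0, 0], [0.611, -0.616, 0, 0], [0.611, -0.616, 0, 0]]}}

```text
clock: 6.7
tool_pos: [0.4567, -0.0575, 0.098]
orientation: [[-0.153, 0.988, -0.0], [0.988, 0.153, -0.001], [-0.001, -0.0, -1.0]]
wrist_force: [1.3, -1.1, -0.7]
grip_width: 0.0231
grasp_force: 59.1
```

```bash
python3 - <<'E'
from h import *
c=camera_params("wrist");im,d=capture("wrist");P=cloud(c,d)
s=observe();print(s["tool_pos"],s["orientation"].round(3));white(im,P,.11,.13)
E
```

```text
[ 0.4577513 -0.0579264  0.0979686] [[-0.152  0.988  0.001]
 [ 0.988  0.152 -0.   ]
 [-0.001  0.001 -1.   ]]
cap [313. 326.] centre 0.4564 -0.0593 r 0.0125 z 0.1148
```

Call:
{"fn": "move_arm", "kwargs": {"increments": [[-0.009, 0.012, 0.1, 0], [-0.009, 0.012, 0.2, 0], [-0.009, 0.012, 0.3, 0], [-0.009, 0.012, 0.38, 0], [-0.009, 0.012, 0.38, 0]]}}

```text
clock: 7.25
tool_pos: [0.4594, -0.0592, 0.0394]
orientation: [[-0.151, 0.989, -0.002], [0.989, 0.151, -0.0], [0.0, -0.002, -1.0]]
wrist_force: [-0.9, -0.8, 0.1]
grip_width: 0.0235
grasp_force: 59.1
```

Call:
{"fn": "move_arm", "kwargs": {"increments": [[0, 0, 0.03, 0], [0, 0, 0.055, 0], [0, 0, 0.055, 0], [0, 0, 0.055, 0]]}}

```text
clock: 7.65
tool_pos: [0.4599, -0.0589, 0.0333]
orientation: [[-0.152, 0.988, 0.002], [0.988, 0.152, -0.001], [-0.001, 0.002, -1.0]]
wrist_force: [-1.5, -0.8, 7.0]
grip_width: 0.0228
grasp_force: 60.2
```

Call:
{"fn": "move_arm", "kwargs": {"increments": [[0, 0, 0, 0], [0, 0, 0, 0], [0, 0, 0, 0], [0, 0, 0, 0]], "gripper": -0.2}}

```text
clock: 8.05
tool_pos: [0.4591, -0.0585, 0.0325]
orientation: [[-0.152, 0.988, 0.0], [0.988, 0.152, 0.0], [0.0, 0.0, -1.0]]
wrist_force: [-0.4, -0.2, -0.5]
grip_width: 0.0513
grasp_force: 0.0
```

Call:
{"fn": "move_arm", "kwargs": {"increments": [[0, 0, -0.2, 0], [0, 0, -0.5, 0], [0, 0, -0.8, 0], [0, 0, -1, 0], [0, 0, -1, 0]]}}

```text
clock: 8.55
tool_pos: [0.4612, -0.0585, 0.1863]
orientation: [[-0.152, 0.988, 0.007], [0.988, 0.152, -0.001], [-0.002, 0.007, -1.0]]
wrist_force: [0.1, 0.1, -1.0]
grip_width: 0.0511
grasp_force: 0.0
```

```bash
python3 - <<'E'
from h import *
c=camera_params("wrist");im,d=capture("wrist");P=cloud(c,d)
s=observe();print(s["tool_pos"],s["orientation"].round(3));white(im,P,.036,.056)
E
```

```text
[ 0.46010411 -0.05868316  0.1841826 ] [[-0.152  0.988  0.004]
 [ 0.988  0.152 -0.001]
 [-0.001  0.004 -1.   ]]
cap [447. 144.] centre 0.5545 0.027 r 0.0126 z 0.0422
cap [310. 234.] centre 0.459 -0.06 r 0.0134 z 0.0501
cap [311. 306.] centre 0.4687 -0.1231 r 0.0136 z 0.0502
```

Call:
{"fn": "move_arm", "kwargs": {"increments": [[0.16, 0.24, 0, 0], [0.32, 0.48, 0.2, 0], [0.466, 0.711, 0.4, 0], [0.466, 0.711, 0.55, 0], [0.466, 0.711, 0.55, 0]]}}

```text
clock: 9.1
tool_pos: [0.5513, 0.0278, 0.0955]
orientation: [[-0.155, 0.988, -0.008], [0.988, 0.155, -0.0], [0.001, -0.008, -1.0]]
wrist_force: [-1.1, -1.1, 0.1]
grip_width: 0.0512
grasp_force: 0.0
```

Call:
{"fn": "move_arm", "kwargs": {"increments": [[0, 0, 0.2, 0], [0, 0, 0.4, 0], [0, 0, 0.52, 0], [0, 0, 0.52, 0], [0, 0, 0.52, 0]]}}

```text
clock: 9.6
tool_pos: [0.5535, 0.0262, 0.0227]
orientation: [[-0.152, 0.988, -0.001], [0.988, 0.152, -0.0], [-0.0, -0.001, -1.0]]
wrist_force: [-0.9, 0.2, 0.7]
grip_width: 0.0512
grasp_force: 0.0
```

Call:
{"fn": "move_arm", "kwargs": {"increments": [[0, 0, 0, 0], [0, 0, 0, 0], [0, 0, 0, 0], [0, 0, 0, 0], [0, 0, 0, 0]], "gripper": 1}}

```text
clock: 10.1
tool_pos: [0.5547, 0.0266, 0.0236]
orientation: [[-0.152, 0.988, 0.002], [0.988, 0.152, -0.0], [-0.001, 0.002, -1.0]]
wrist_force: [-0.5, -1.5, 8.4]
grip_width: 0.024
grasp_force: 58.5
```

Call:
{"fn": "move_arm", "kwargs": {"increments": [[0, 0, -0.1, 0], [0, 0, -0.3, 0], [0, 0, -0.5, 0], [0, 0, -0.5, 0]]}}

```text
clock: 10.5
tool_pos: [0.5562, 0.0272, 0.1014]
orientation: [[-0.152, 0.988, 0.007], [0.988, 0.152, 0.001], [-0.0, 0.007, -1.0]]
wrist_force: [0.1, 1.2, -1.3]
grip_width: 0.024
grasp_force: 59.2
```

```bash
python3 - <<'E'
from h import *
c=camera_params("wrist");im,d=capture("wrist");P=cloud(c,d)
s=observe();print(s["tool_pos"],s["orientation"].round(3));white(im,P,.036,.13)
E
```

```text
[0.55524333 0.02687045 0.09952277] [[-0.152  0.988  0.005]
 [ 0.988  0.152  0.   ]
 [-0.     0.005 -1.   ]]
cap [314. 282.] centre 0.5541 0.0345 r 0.0124 z 0.1048
cap [313. 321.] centre 0.5541 0.0283 r 0.0127 z 0.12
cap [411. 341.] centre 0.6129 0.001 r 0.006 z 0.0731
cap [146. 348.] centre 0.4543 -0.0504 r 0.0063 z 0.0367
```

Call:
{"fn": "move_arm", "kwargs": {"increments": [[-0.02, -0.24, 0, 0], [-0.04, -0.48, 0, 0], [-0.046, -0.72, 0, 0], [-0.046, -0.72, 0, 0], [-0.046, -0.72, 0, 0]]}}

```text
clock: 11.05
tool_pos: [0.4477, 0.0033, 0.097]
orientation: [[-0.152, 0.988, -0.0], [0.988, 0.152, -0.0], [-0.0, -0.0, -1.0]]
wrist_force: [-0.0, -0.1, -0.7]
grip_width: 0.0238
grasp_force: 59.2
```

```bash
python3 - <<'E'
from h import *
c=camera_params("wrist");im,d=capture("wrist");P=cloud(c,d)
s=observe();print(s["tool_pos"]);white(im,P,.11,.13)
E
```

```text
[0.4488178  0.00370754 0.09703409]
cap [313. 322.] centre 0.4457 0.0041 r 0.013 z 0.1157
```

Call:
{"fn": "move_arm", "kwargs": {"increments": [[0, 0.01, 0.1, 0], [0, 0.01, 0.2, 0], [0, 0.01, 0.3, 0], [0, 0.01, 0.38, 0], [0, 0.01, 0.38, 0]]}}

```text
clock: 11.6
tool_pos: [0.45, 0.0043, 0.0386]
orientation: [[-0.153, 0.988, -0.002], [0.988, 0.153, 0.0], [0.001, -0.002, -1.0]]
wrist_force: [-0.4, -0.3, -0.1]
grip_width: 0.024
grasp_force: 59.2
```

Call:
{"fn": "move_arm", "kwargs": {"increments": [[0, 0, 0.03, 0], [0, 0, 0.055, 0], [0, 0, 0.055, 0], [0, 0, 0.055, 0]]}}

```text
clock: 12.0
tool_pos: [0.4498, 0.0038, 0.032]
orientation: [[-0.152, 0.988, 0.0], [0.988, 0.152, -0.0], [-0.0, 0.0, -1.0]]
wrist_force: [0.4, 0.3, -1.0]
grip_width: 0.0239
grasp_force: 59.2
```

No contact yet; I'll lower it a little more.

Call:
{"fn": "move_arm", "kwargs": {"increments": [[0, 0, 0.01, 0], [0, 0, 0.015, 0], [0, 0, 0.015, 0]]}}

```text
clock: 12.3
tool_pos: [0.4502, 0.0036, 0.0312]
orientation: [[-0.152, 0.988, 0.002], [0.988, 0.152, -0.001], [-0.001, 0.002, -1.0]]
wrist_force: [-4.9, -0.9, 28.8]
grip_width: 0.0237
grasp_force: 61.7
```

Call:
{"fn": "move_arm", "kwargs": {"increments": [[0, 0, 0, 0], [0, 0, 0, 0], [0, 0, 0, 0], [0, 0, 0, 0]], "gripper": -0.2}}

```text
clock: 12.7
tool_pos: [0.4496, 0.0038, 0.0295]
orientation: [[-0.152, 0.988, -0.0], [0.988, 0.152, 0.0], [0.0, -0.0, -1.0]]
wrist_force: [-0.2, -0.5, -0.0]
grip_width: 0.0516
grasp_force: 0.0
```

Call:
{"fn": "move_arm", "kwargs": {"increments": [[0, 0, -0.2, 0], [0, 0, -0.5, 0], [0, 0, -0.8, 0], [0, 0, -1, 0], [0, 0, -1, 0]]}}

```text
clock: 13.2
tool_pos: [0.4517, 0.004, 0.1831]
orientation: [[-0.152, 0.988, 0.007], [0.988, 0.152, 0.0], [-0.001, 0.007, -1.0]]
wrist_force: [0.3, -1.5, -1.0]
grip_width: 0.051
grasp_force: 0.0
```

```bash
python3 - <<'E'
from h import *
for n in("wrist","scene"):
    c=camera_params(n);im,d=capture(n);P=cloud(c,d);print(n);white(im,P,.036,.058)
    if n=="scene":cv2.imwrite("pics/s2.png",cv2.resize(im[180:380,200:440],None,fx=3,fy=3)[:,:,::-1])
E
```

```text
wrist
cap [311. 233.] centre 0.4497 0.0048 r 0.0131 z 0.0501
cap [313. 292.] centre 0.4589 -0.0567 r 0.0126 z 0.037
cap [310. 308.] centre 0.4585 -0.0599 r 0.0126 z 0.0503
cap [313. 357.] centre 0.4692 -0.1217 r 0.0131 z 0.037
cap [310. 373.] centre 0.4685 -0.1235 r 0.0124 z 0.0504
scene
cap [404. 262.] centre 0.4048 -0.1852 r 0.0147 z 0.0403
cap [278. 262.] centre 0.5697 -0.051 r 0.0149 z 0.0488
cap [351. 265.] centre 0.4682 -0.1205 r 0.0147 z 0.0484
cap [279. 271.] centre 0.5659 -0.0491 r 0.0143 z 0.0381
cap [333. 282.] centre 0.4589 -0.0569 r 0.0139 z 0.0489
cap [312. 301.] centre 0.4498 0.0069 r 0.0139 z 0.0488
```

View pics/s2.png

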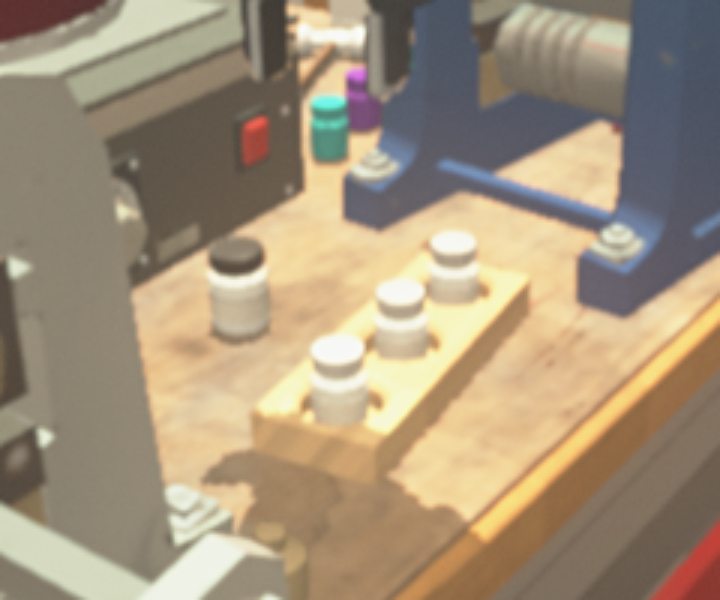

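The crop shows all three white jars upright in their pockets, at (340,380), (401,315) and (453,265). The caps measure z ≈ 0.050 m, so the jars are seated, and the gripper is clear.

```bash
python3 -c "
from cell import *
print(job_done())"
```

```text
the job is handed in; nothing more can be done
None
```

Both spare jars are in the two empty pockets, upright and seated; the jar already in the rack was not moved, and the job was handed in at about 13 s of the 64 s allowed.

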